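# Move the cuvette carrier to the drip stand

## Robot

A 6-joint arm with a two-finger parallel gripper is mounted at the origin on a cart in front of the work surface, level with it; the furniture and walls round the work are solid. World frame = base frame: x ahead of the robot, y to its left, z up, the work surface at z = 0. Lengths are in m, angles in rad, forces in N, time in s.
With the tool pointing down it reaches from about 0.2 to 0.875 m from the base axis. Payload 3.4 kg.
Tool frame: the origin (TCP) lies midway between the tips of the shut fingers; the grasp point (between the pads) lies 19 mm behind it; z points along the fingers, x is the direction in which the jaws open and shut, and the axes are right-handed (so a half turn about z gives the same grasp; the last joint's range is limited). The gripper opens to 94 mm and grips with 3 to 60 N. Pads are 16 mm wide; open, the fingers measure 119 mm over their backs; the gripper's body (75 mm by 177 mm) begins 78 mm behind the grasp point.
Start: joints at [-1.392, 0.276, 1.505, -0, 1.361, -0.121], TCP at [0.17, -0.549, 0.205] pointing down, gripper open.
Joint ranges: [-2.89, 2.89], [-0.75, 2.08], [0.22, 2.7], [-1.18, 4.32], [0.11, 2.71], [-2.7, 2.7]. Speed limits (rad/s): [2.57, 2.57, 3.14, 3.14, 3.14, 3.14].

## Interface

Orientations are given as [roll, pitch, yaw] about the fixed x, y, z axes, in that order (R = Rz(yaw) Ry(pitch) Rx(roll)).
In Python, from rig import robot, imaging, order, spotter gives the robot as it stands. The module is installed in compiled form; this text tells all that it offers.
- The arm moves only by the tool drive_tool, never from a script. Its argument "targets" is one flat list of numbers, 6 for each row, row after row: the shift along the tool's x, y, z normalised to -1 to 1, where 1 is 0.15 m, then the turn, a rotation vector about the tool's x, y, z normalised to -1 to 1, where 1 is 2 rad. A call has 1 to 20 rows; each row is the pose to reach, as a shift and turn from the pose commanded when the call began, along the tool's axes at that moment; what a row does not reach only later rows make up. A row lasts 1/8 s, in which the tool goes at most 62.5 mm and 10.7 degrees, less where a joint would pass 70% of its speed; a pose out of reach is approached as far as the arm can. A call with a number of a shift or a turn outside -1 to 1 is refused whole. A call with a gripper value outside its range is refused whole. "hand" is the opening, from -1 (shut) to 1 (fully open), set as the call begins (left out, the last holds). The fingers move at their own pace and stop on an object; "force" is the grip in N (left out, the last holds). Time passes only in rows, so rows that repeat a pose let the fingers close. It gives the time, the measured TCP pose, the force and the opening at its end, in the units of the state.
- robot.get_obs(): the state, without advancing time (a new reading comes with each control period).
- imaging.get_image(name): name is "scene" or "side" or "wrist"; returns a dict with "img" (480x640x3 uint8, red, green, blue), "K" (3x3 intrinsics, pixels), "k1" (the pictures are not rectified: a ray, as slopes to the right and down, at radius r is drawn at 1 + k1 r^2 times it, then the intrinsics apply), "world_to_cam" (4x4, takes a point from world to camera coordinates). Camera axes: x right, y down, z forward; pixel columns grow to the right and rows downward; lengths in m; the calibration is good to about 2 mm. A picture is of the moment at which its call begins. There is no depth.
- order.close_job(): hands the job in, once; it reports no verdict.
Trained networks look in the newest picture that a camera, given by its name, has taken for a name from the list of things; names that differ only in an ending like _2 or _b are one class to them, and where a whole thing is asked for, a point or a joint stands for the part that bears it (a point fixed in the world has none). Each returns a list of dicts, best first, with "conf" (0 to 1); they miss things now and then, are a little off and sometimes report something else, mostly with a low value. They report only what shows in the picture. A call takes as long as a camera call. They do not tell look-alikes from the thing itself.
- spotter.find_in(query, camera): "box" ([centre column, centre row, width, height] in pixels, round what is visible of it).
- spotter.masks_of(query, camera): "pixels" (480x640 bool, what is visible of it) and "box" ([centre column, centre row, width, height] in pixels, round what is visible of it).
- spotter.pinpoint(query, camera): "pixel" ([column, row] in pixels: a listed point, or the origin of a listed thing).
The state is a dict: "time": time; "qpos": joint angles; "qd": joint speeds; "joint_torque": joint torques, N m; "position": TCP position; "tool_rot": TCP orientation; "force": force on the tool from outside, world axes, zero at the start; "ft_torque": the same for the moment, N m; "finger_gap": finger opening in m.
Only numpy, scipy, OpenCV 4.12 (cv2) and the standard library are available. Lean on these libraries where they do the work, as an engineer would, in place of code of your own. Each camera call takes 0.05 s, during which the arm holds its last target.

## Task

Push the drip tray fully home on the stand that has one, then move the carrier with the three open cuvettes from the other stand's hooks onto the hooks above the tray. Keep the carrier level and never set it down or lower it close to the worktop on the way, and leave it hanging there by its bar on both hooks with all the cuvettes upright in their cells. Do not knock over or push aside the vials and the beaker.

Things in the scene. Friction and masses are not known exactly. Their poses are not given: they have to be found in the camera images.
- rinse_stand: Fixed lab stand: base plate 170 x 130 x 8 mm, 16 mm steel post 95 mm behind the seat (+x), on it a beam (76 mm along y, top 209 mm above the worktop) with a pair of hooks of 8 mm bar reaching forward (-x). No tray; the carrier hangs on it at first. Origin: on the worktop directly below the seat.
- drain_stand: Fixed lab stand: base plate 170 x 130 x 8 mm, 16 mm steel post 95 mm behind the seat (+x), on it a beam (76 mm along y, top 209 mm above the worktop) with a pair of hooks of 8 mm bar reaching forward (-x). This one has the drip tray between two low rails on its base; its hooks are empty at first. Origin: on the worktop directly below the seat. The stands may have changed places.
- rinse_stand_seat (a point): Seat of the stand without a tray (carrier there at first): point midway between its two hooks (at y = +28, -28 mm) where a hung bar's axis rests, 190 mm above the worktop. Each hook is a V open upward, flanks at 45 degrees; its tip is 22 mm in front (-x), top 15 mm above the seat; behind the V its bar tops out 13 mm above the seat. -x is the open front, y runs along a hung bar, z up.
- drain_stand_seat (a point): Seat of the stand with the drip tray (carrier goes here): point midway between its two hooks (at y = +28, -28 mm) where a hung bar's axis rests, 190 mm above the worktop. Each hook is a V open upward, flanks at 45 degrees; its tip is 22 mm in front (-x), top 15 mm above the seat; behind the V its bar tops out 13 mm above the seat. -x is the open front, y runs along a hung bar, z up.
- drip_tray (a joint): Slide of the shallow steel drip tray (120 x 108 x 20 mm), m: 0 = fully home under the hooks against its stop, grows to at most 0.075 as it is drawn out along the stand's -x. It slides with about 1.5 N of friction and stays where it is left.
- tray_plate (a point): Centre of the front face (facing the stand's -x) of the tray's upright pull plate, 54 mm wide (y), 40 mm high (from 10 to 50 mm above the worktop), 6 mm thick; at home it lies 101 mm in front of the seat. Pushing it along the stand's +x slides the tray in. Axes parallel to the stand's.
- carrier: Aluminium carrier for three cuvettes in a row along y: 36 x 104 mm, 31 mm high, under a steel bail; 0.3 to 0.5 kg loaded. Origin: centre of its underside, 75 mm above the worktop when hung; cuvette tops are 51 mm above it. It goes on and off the hooks through their open front, lifted over the tips: bail uprights outside the hooks, body beneath them.
- carrier_bar (a point): Centre of the bail's horizontal round bar (8 mm thick, 100 mm long along y), 115 mm above the carrier's underside. The bail's uprights (8 mm) stand at y = +50 and -50 mm. Hung, this point lies at a stand's seat point; it may be off by some mm along y.
- carrier_tab (a point): Grip point of the flat upright grey plastic tab over the middle of the bar, 37 mm above the bar axis. The tab is 10 mm thick (x), 32 mm wide (y), its top 56 mm above the bar axis. Grip it from above across its thickness (on its -x and +x faces), fingertips at least 20 mm above the bar axis to clear the hooks.
- cuvette_a: Open square plastic cuvette 24 x 24 x 48 mm standing loose in the cell at the carrier's -y end (a few mm of play). Origin: centre of its underside.
- cuvette_b: Open square plastic cuvette 24 x 24 x 48 mm standing loose in the middle cell (a few mm of play). Origin: centre of its underside.
- cuvette_c: Open square plastic cuvette 24 x 24 x 48 mm standing loose in the cell at the carrier's +y end (a few mm of play). Origin: centre of its underside.
- vial_a: Bystander: screw-cap glass vial, 27 mm across, 72 mm tall, standing loose on the worktop. Origin: centre of its underside.
- vial_b: Bystander: screw-cap glass vial, 27 mm across, 72 mm tall, standing loose on the worktop. Origin: centre of its underside.
- beaker_100: Bystander: empty glass beaker, about 56 mm across, 70 mm tall, standing loose on the worktop. Origin: centre of its underside.
Mind the look-alikes: they are no part of the job. Leave any turquoise look-alike of the cuvette_b alone.

How it is judged:
By the outcome, as a careful person would: the job done as asked, in the order asked, and still so for the second after the job is handed in, with the robot touching nothing.
It also fails if it takes over 69 s, if anything falls off the work surface, if the arm or the gripper's body presses on something with over 40 N, if the wrist force passes 120 N, or if a joint passes its speed limit or range.

## Working session

There is one attempt and no reset: what is moved stays moved. The work goes in short steps, Python scripts to look and compute and a tool call to move; the robot and the scene stay as the last step left them, time stands still between calls to the robot, and variables do not carry over. Pictures are saved under pics/ and viewed, and the job is handed in when it is done.

Besides the shell and the picture viewer there is one more tool, called after "Emit:" as name(argument=value, ...), one argument or row to a line, values as JSON. drive_tool: Moves the arm, as the interface text tells. Its arguments: {"type":"object","properties":{"targets":{"type":"array","items":{"type":"number","minimum":-1,"maximum":1}},"hand":{"type":"number"},"force":{"type":"number"}},"required":["targets"]}

```bash
mkdir -p pics; cat > h.py <<'E'
import numpy as np, cv2
from rig import robot, imaging, order, spotter
def snap(n,f):
    d=imaging.get_image(n); cv2.imwrite('pics/'+f,cv2.cvtColor(d['img'],cv2.COLOR_RGB2BGR)); return d
def ray(d,px):
    K=d['K'];k=d['k1'];W=np.array(d['world_to_cam'])
    u=np.array([(px[0]-K[0][2])/K[0][0],(px[1]-K[1][2])/K[1][1]]);s=u.copy()
    for _ in range(30): s=u/(1+k*(s@s))
    R=W[:3,:3];t=W[:3,3]
    v=R.T@np.array([s[0],s[1],1.]);return -R.T@t,v/np.linalg.norm(v)
def atz(d,px,z):
    c,v=ray(d,px);return c+v*(z-c[2])/v[2]
def proj(d,p):
    W=np.array(d['world_to_cam']);q=W[:3,:3]@np.array(p)+W[:3,3];s=q[:2]/q[2]
    s=s*(1+d['k1']*(s@s));K=d['K'];return np.array([K[0][0]*s[0]+K[0][2],K[1][1]*s[1]+K[1][2]])
def tri(rs):
    A=np.zeros((3,3));b=np.zeros(3)
    for c,v in rs:
        P=np.eye(3)-np.outer(v,v);A+=P;b+=P@c
    p=np.linalg.solve(A,b);return p,[np.linalg.norm((np.eye(3)-np.outer(v,v))@(p-c)) for c,v in rs]
E
python3 - <<'E'
from h import *
import pickle
np.set_printoptions(precision=3,suppress=True)
D={}
for n in ['scene','side','wrist']:
    D[n]=snap(n,n+'0.png')
    print(n,ray(D[n],(320,240)))
pickle.dump(D,open('D0.pkl','wb'))
Q=['rinse_stand_seat','drain_stand_seat','tray_plate','carrier','carrier_bar','carrier_tab','cuvette_a','vial_a','beaker_100','rinse_stand','drain_stand']
for n in ['scene','side']:
    for q in Q:
        print(n,q,[(round(r['conf'],2),np.round(r['pixel'])) for r in spotter.pinpoint(q,n)][:5])
print(robot.get_obs())
E
```

```text
scene (array([0.23 , 0.656, 0.761]), array([ 0.347, -0.658, -0.668]))
side (array([0.116, 1.082, 0.982]), array([ 0.336, -0.731, -0.594]))
wrist (array([ 0.248, -0.525,  0.382]), array([-0.274, -0.099, -0.956]))
scene rinse_stand_seat [(0.66, array([247., 241.]))]
scene drain_stand_seat [(0.98, array([329., 150.])), (0.26, array([252., 276.]))]
scene tray_plate [(0.82, array([393., 212.])), (0.22, array([270., 254.]))]
scene carrier [(0.65, array([253., 281.]))]
scene carrier_bar [(0.84, array([247., 240.]))]
scene carrier_tab [(0.67, array([241., 222.])), (0.49, array([244., 291.])), (0.41, array([329., 148.]))]
scene cuvette_a [(0.8, array([254., 279.])), (0.73, array([325., 304.])), (0.58, array([245., 292.])), (0.55, array([260., 266.])), (0.15, array([332., 272.]))]
scene vial_a [(0.74, array([282., 403.])), (0.53, array([270., 254.])), (0.32, array([330., 214.])), (0.31, array([330., 147.]))]
scene beaker_100 [(0.96, array([334., 274.])), (0.36, array([243., 223.]))]
scene rinse_stand [(0.83, array([253., 308.]))]
scene drain_stand [(0.77, array([330., 214.])), (0.19, array([25
[... 435 characters left out ...]
, 304.])), (0.68, array([321., 375.])), (0.56, array([288., 264.])), (0.3, array([347., 272.]))]
side beaker_100 [(0.57, array([345., 275.]))]
side rinse_stand [(0.83, array([283., 305.])), (0.38, array([338., 230.]))]
side drain_stand [(0.64, array([341., 229.]))]
{'time': 1.25, 'qpos': array([-1.392,  0.276,  1.505,  0.   ,  1.361, -0.121]), 'qd': array([ 0.001, -0.   ,  0.   ,  0.001, -0.002,  0.001]), 'joint_torque': array([ -0.001, -40.448, -23.75 ,   0.071,   0.025,   0.   ]), 'position': array([ 0.17 , -0.549,  0.206]), 'tool_rot': array([-3.142, -0.   , -1.271]), 'force': array([-0.278,  0.098,  0.863]), 'ft_torque': array([ 0.002, -0.031, -0.001]), 'finger_gap': 0.09367715676985151}
```

View pictures.

View pics/scene0.png

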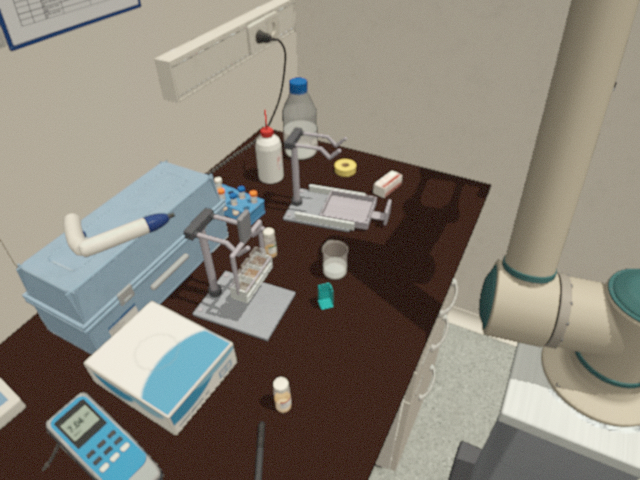

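View pics/side0.png

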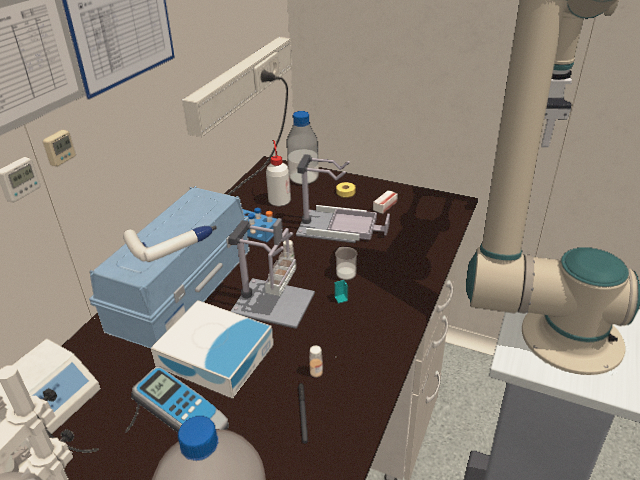

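```bash
python3 - <<'E'
from h import *
a=cv2.imread('pics/scene0.png')[120:440,190:450];b=cv2.imread('pics/side0.png')[130:410,230:450]
cv2.imwrite('pics/c1.png',cv2.resize(a,None,fx=1.85,fy=1.85,interpolation=cv2.INTER_CUBIC))
cv2.imwrite('pics/c2.png',cv2.resize(b,None,fx=2.1,fy=2.1,interpolation=cv2.INTER_CUBIC))
E
```

```text
(no output)
```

View pics/c1.png

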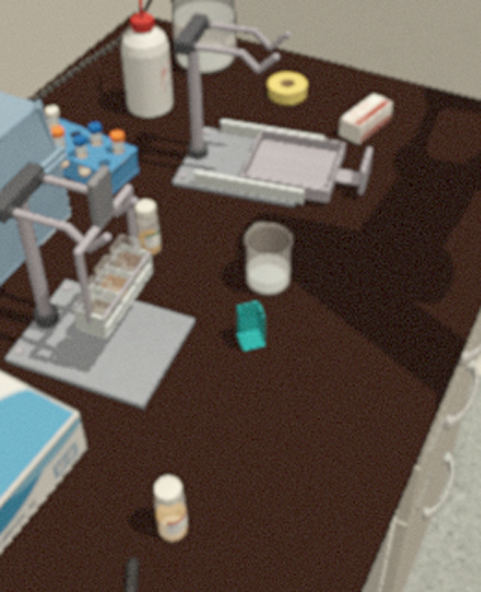

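View pics/c2.png

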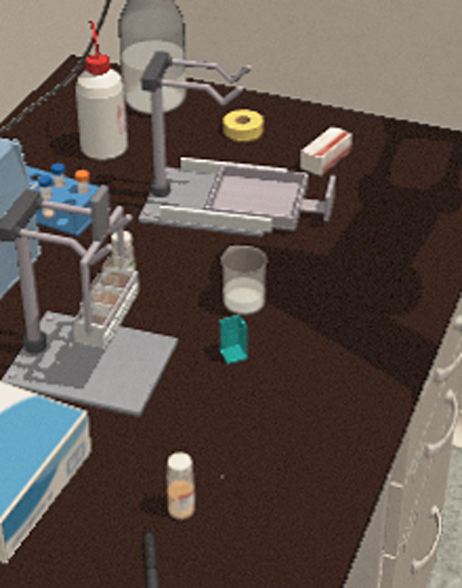

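View pics/wrist0.png

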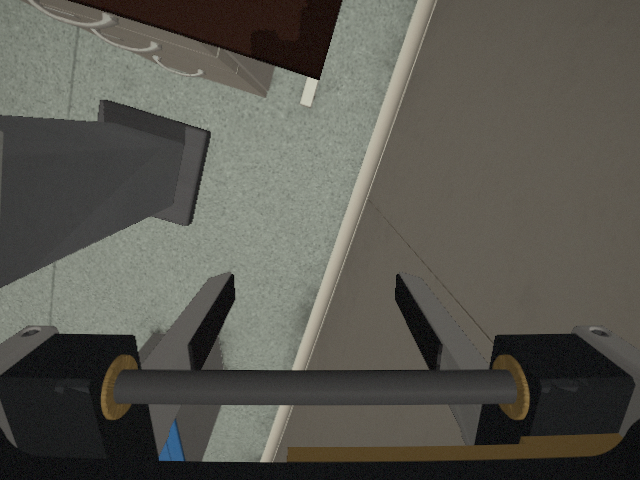

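```bash
python3 - <<'E'
from h import *
import pickle
np.set_printoptions(precision=3,suppress=True)
D=pickle.load(open('D0.pkl','rb'));S=D['scene'];T=D['side']
def two(n,a,b,z): print(n,atz(S,a,z),atz(T,b,z),tri([ray(S,a),ray(T,b)]))
two('dseat',(329,150),(339,172),.19)
two('plate',(393,212),(388,223),.03)
two('bar',(247,240),(278,241),.19)
two('tab',(241,222),(279,230),.227)
two('carrier',(253,281),(280,279),.075)
two('rinse o',(253,308),(283,305),0)
two('drain o',(330,214),(341,229),0)
two('beaker',(334,274),(345,275),0)
two('vial1',(270,254),(288,264),0)
two('vial2',(282,410),(316,375),0)
# base corners from crops
c1=lambda x,y:(190+x/1.85,120+y/1.85)
c2=lambda x,y:(230+x/2.1,130+y/2.1)
for n,p in dict(r1=(7,357),r2=(143,405),r3=(195,320),post=(47,318),d1=(174,181),d2=(204,126),dpost=(197,152),plT=(371,152),plL=(361,186)).items(): print(n,atz(S,c1(*p),.008 ))
for n,p in dict(r1=(5,382),r2=(141,412),r3=(178,341),post=(34,344),d1=(140,215),d2=(170,167),dpost=(160,188)).items(): print(n,atz(T,c2(*p),.008 ))
E
```

```text
dseat [ 0.648 -0.188  0.19 ] [ 0.641 -0.194  0.19 ] (array([ 0.597, -0.087,  0.258]), [np.float64(0.001286865123906073), np.float64(0.0012868651239064171)])
plate [ 0.497 -0.235  0.03 ] [ 0.509 -0.235  0.03 ] (array([ 0.496, -0.211,  0.048]), [np.float64(0.006023048378316632), np.float64(0.006023048378316578)])
bar [0.644 0.151 0.19 ] [0.652 0.146 0.19 ] (array([0.647, 0.15 , 0.191]), [np.float64(0.0031123247107264045), np.float64(0.0031123247107265194)])
tab [0.653 0.149 0.227] [0.643 0.152 0.227] (array([0.637, 0.166, 0.242]), [np.float64(0.0036357147120472384), np.float64(0.003635714712047172)])
carrier [0.649 0.146 0.075] [0.655 0.144 0.075] (array([0.655, 0.141, 0.07 ]), [np.float64(0.002570062455803615), np.float64(0.0025700624558038427)])
rinse o [ 0.653  0.154 -0.   ] [0.649 0.152 0.   ] (array([0.643, 0.164, 0.014]), [np.float64(0.0019279033621068975), np.float64(0.0019279033621070428)])
drain o [ 0.648 -0.193  0.   ] [ 0.637 -0.198  0.   ] (array([ 0.611, -0.125,  0.059]), [np.float64(0.004186960717863074), np.float64(0.00418696071786312)])
beaker [ 0.547 -0.008  0.   ] [ 0.55  -0.011  0.   ] (array([ 0.545, -0.001,  0.009]), [np.float64(0.0017171358377065474), np.float64(0.0017171358377065231)])
vial1 [0.707 0.    0.   ] [0.708 0.004 0.   ] (array([ 0.717, -0.013, -0.016]), [np.float64(0.000346267798734533), np.float64(0.00034626779873455954)])
vial2 [0.485 0.322 0.   ] [0.485 0.321 0.   ] (array([0.483, 0.324, 0.004]), [np.float64(0.00014646304875228544), np.float64(0.00014646304875225023)])
r1 [0.749 0.225 0.008]
r2 [0.582 0.212 0.008]
r3 [0.592 0.085 0.008]
post [0.744 0.158 0.008]
d1 [ 0.739 -0.12   0.008]
d2 [ 0.764 -0.249  0.008]
dpost [ 0.743 -0.19   0.008]
plT [ 0.525 -0.298  0.008]
plL [ 0.51  -0.222  0.008]
r1 [0.746 0.226 0.008]
r2 [0.582 0.211 0.008]
r3 [0.592 0.089 0.008]
post [0.748 0.157 0.008]
d1 [ 0.744 -0.126  0.008]
d2 [ 0.755 -0.248  0.008]
dpost [ 0.746 -0.194  0.008]
```

```bash
cat >> h.py <<'E'
from scipy.spatial.transform import Rotation as Ro
def down(yaw): return Ro.from_euler('xyz',[np.pi,0,yaw])
def step(p0,R0,p1,R1):
    d=R0.inv().apply(np.array(p1)-np.array(p0))/.15; w=(R0.inv()*R1).as_rotvec()/2
    return np.round(np.r_[d,w],4)
E
python3 - <<'E'
from h import *
p=[0.17,-0.549,.206];y=-1.271
for p1,y1 in [((.27,-.47,.25),-.27),((.36,-.33,.25),.73),((.42,-.215,.25),1.71)]:
    print(step(p,down(y),p1,down(y1)));p=p1;y=y1
E
```

```text
[-0.3063 -0.7925 -0.2933  0.      0.     -0.5005]
[ 0.3293 -1.0596 -0.     -0.      0.     -0.5   ]
[ 0.8093 -0.3046 -0.      0.      0.     -0.49  ]
```

Emit:
drive_tool(
  targets=[-0.306,-0.792,-0.293,0,0,-0.5,-0.306,-0.792,-0.293,0,0,-0.5,-0.306,-0.792,-0.293,0,0,-0.5,-0.306,-0.792,-0.293,0,0,-0.5,-0.306,-0.792,-0.293,0,0,-0.5,-0.306,-0.792,-0.293,0,0,-0.5],
  hand=-1,
)

```text
time: 2.0
position: [0.2699, -0.4703, 0.2495]
tool_rot: [3.141, -0.0, -0.268]
force: [1.2, 0.1, -0.3]
finger_gap: 0.0375
```

Emit:
drive_tool(
  targets=[0.33,-1,0,0,0,-0.5,0.33,-1,0,0,0,-0.5,0.33,-1,0,0,0,-0.5,0.33,-1,0,0,0,-0.5,0.33,-1,0,0,0,-0.5,0.33,-1,0,0,0,-0.5],
)

```text
time: 2.75
position: [0.3577, -0.339, 0.2496]
tool_rot: [3.141, 0.0, 0.732]
force: [-0.1, 0.3, 0.1]
finger_gap: 0.0001
```

Emit:
drive_tool(
  targets=[0.81,-0.3,0,0,0,-0.49,0.81,-0.3,0,0,0,-0.49,0.81,-0.3,0,0,0,-0.49,0.81,-0.3,0,0,0,-0.49,0.81,-0.3,0,0,0,-0.49,0.81,-0.3,0,0,0,-0.49,0.81,-0.3,0,0,0,-0.49],
)

```text
time: 3.62
position: [0.4183, -0.2246, 0.2495]
tool_rot: [3.141, 0.0, 1.709]
force: [0.3, -0.5, -0.5]
finger_gap: 0.0007
```

```bash
python3 - <<'E'
from h import *
import pickle
np.set_printoptions(precision=3,suppress=True)
d=snap('wrist','w1.png');pickle.dump(d,open('w1.pkl','wb'))
for q in ['tray_plate','drain_stand_seat']:
    for r in spotter.pinpoint(q,'wrist'): print(q,r['conf'],r['pixel'],atz(d,r['pixel'],.03 if q[0]=='t' else .19))
o=robot.get_obs();print(o['time'],o['qpos'],o['position'],o['tool_rot'],ray(d,(320,240)))
E
```

```text
tray_plate 0.66 [300.6, 276.8] [ 0.506 -0.231  0.03 ]
drain_stand_seat 0.19 [429.9, 400.8] [ 0.538 -0.106  0.19 ]
3.775 [-0.64   0.1    1.624 -0.     1.418 -2.348] [ 0.418 -0.225  0.249] [3.142 0.    1.708] (array([ 0.336, -0.236,  0.427]), array([ 0.285,  0.055, -0.957]))
```

View pics/w1.png

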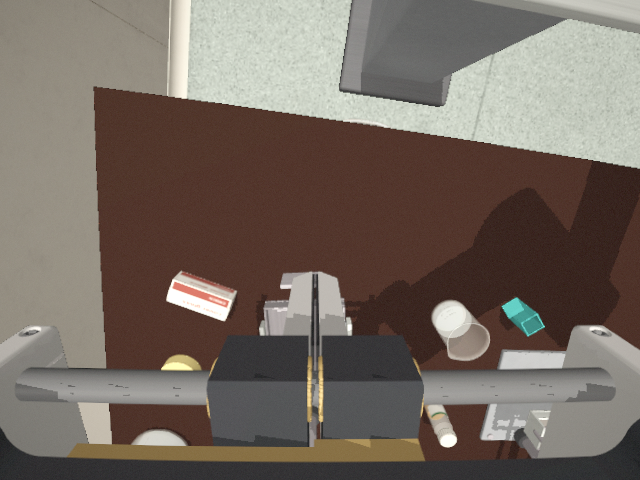

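```bash
python3 - <<'E'
from h import *
a=cv2.imread('pics/scene0.png')[120:240,275:400];b=cv2.imread('pics/side0.png')[145:255,290:400]
cv2.imwrite('pics/d1.png',cv2.resize(a,None,fx=5,fy=5,interpolation=cv2.INTER_CUBIC))
cv2.imwrite('pics/d2.png',cv2.resize(b,None,fx=5,fy=5,interpolation=cv2.INTER_CUBIC))
a=cv2.imread('pics/w1.png')[250:360,240:370]
cv2.imwrite('pics/d3.png',cv2.resize(a,None,fx=5,fy=5,interpolation=cv2.INTER_CUBIC))
E
```

```text
(no output)
```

View pics/d1.png

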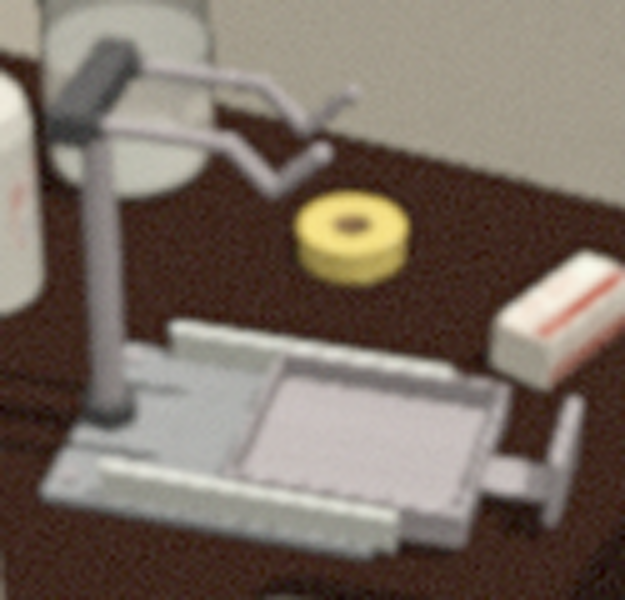

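View pics/d2.png

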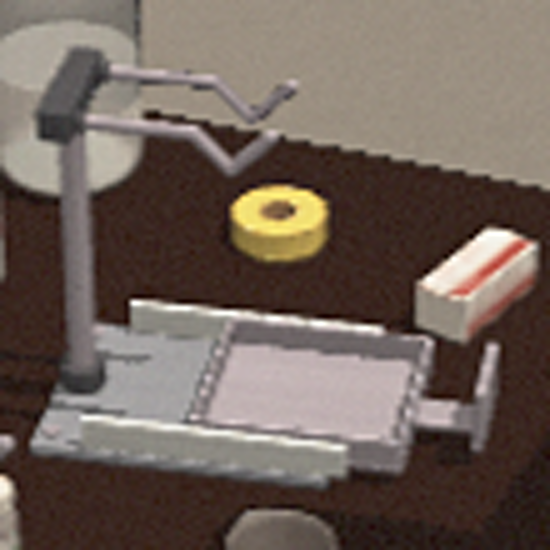

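View pics/d3.png

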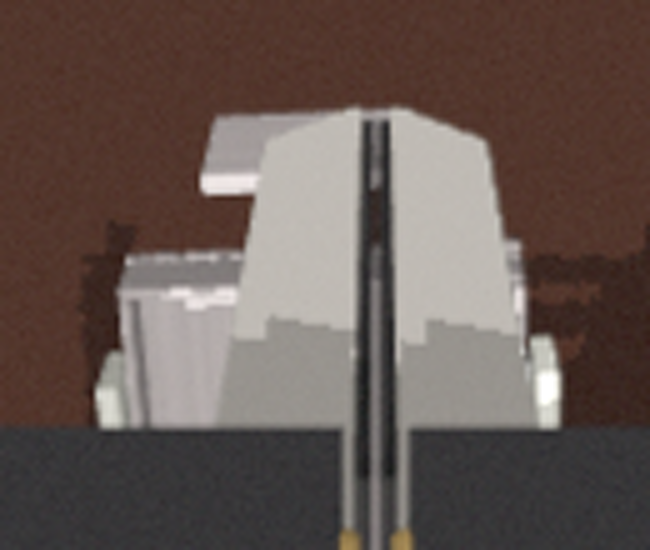

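```bash
cat > fit.py <<'E'
from h import *
import pickle
from scipy.optimize import least_squares
np.set_printoptions(precision=4,suppress=True)
D=pickle.load(open('D0.pkl','rb'));D['w']=pickle.load(open('w1.pkl','rb'))
c={'scene':lambda x,y:(275+x/5,120+y/5),'side':lambda x,y:(290+x/5,145+y/5),'w':lambda x,y:(240+x/5,250+y/5)}
obs=[('scene',275,188,(0,.028,.1787)),('scene',308,128,(0,-.028,.1787)),('side',233,168,(0,.028,.1787)),('side',258,118,(0,-.028,.1787)),
('scene',108,412,(.095,0,.009)),('side',82,380,(.095,0,.009)),
('scene',325,152,(-.021,.028,.202)),('scene',352,93,(-.021,-.028,.202)),('side',275,136,(-.021,.028,.202)),('side',291,87,(-.021,-.028,.202)),
('scene',573,400,('t',-.027,.05)),('scene',553,522,('t',.027,.01)),('side',492,348,('t',-.027,.05)),('side',478,448,('t',.027,.01)),
('w',203,180,('t',-.027,.05)),('w',218,118,('t',-.027,.01))]
def f(p,full=False):
    x,y,a,e=p;r=[]
    for n,u,v,(X,Y,Z) in obs:
        if X=='t': X=-.101-e
        P=[x+X*np.cos(a)-Y*np.sin(a),y+X*np.sin(a)+Y*np.cos(a),Z]
        r.append(proj(D[n],P)-c[n](u,v))
    return np.array(r) if full else np.ravel(r)
s=least_squares(f,[.65,-.195,.14,.05],loss='soft_l1')
print(s.x);print(f(s.x,True))
x,y,a,e=s.x;print('plate',x-(.101+e)*np.cos(a),y-(.101+e)*np.sin(a))
E
python3 fit.py
```

```text
[ 0.6446 -0.203   0.1755  0.0374]
[[-0.1619  0.3233]
 [-0.0928  0.0143]
 [ 0.2071  0.3159]
 [-0.45    0.1152]
 [ 0.8831  0.6839]
 [ 1.0028  0.2121]
 [-1.0787 -0.0334]
 [-0.0267 -0.4786]
 [-0.493  -0.1124]
 [ 0.4891 -0.4436]
 [ 0.4827 -0.3882]
 [-1.0835  1.2493]
 [ 0.667  -1.1472]
 [ 0.0547  1.2821]
 [-0.1141  0.1791]
 [-0.2024  0.0194]]
plate 0.5083741952812056 -0.22713513464213692
```

```bash
python3 - <<'E'
from h import *
a=.1755;s=np.array([.6446,-.203]);ux=np.array([np.cos(a),np.sin(a)])
o=robot.get_obs();R0=Ro.from_euler('xyz',o['tool_rot']);p=o['position']
A=np.r_[s-.180*ux,.13];B=np.r_[s-.180*ux,.025]
R1=down(a+np.pi/2)
print(A,step(p,R0,A,R1)); print(step(A,R1,B,R1))
E
```

```text
[ 0.46736491 -0.23442809  0.13      ] [-1.091e-01  3.156e-01  7.964e-01  0.000e+00  1.000e-04 -1.900e-02]
[ 0.  -0.   0.7  0.   0.   0. ]
```

Emit:
drive_tool(
  targets=[-0.109,0.316,0.796,0,0,-0.019,-0.109,0.316,0.796,0,0,-0.019,-0.109,0.316,0.796,0,0,-0.019],
)

```text
time: 4.15
position: [0.4658, -0.2329, 0.1262]
tool_rot: [-3.136, -0.006, 1.747]
force: [-1.2, 0.2, -0.1]
finger_gap: 0.0005
```

Emit:
drive_tool(
  targets=[0,0,0.3,0,0,0,0,0,0.5,0,0,0,0,0,0.7,0,0,0,0,0,0.7,0,0,0],
)

```text
time: 4.65
position: [0.4665, -0.234, 0.025]
tool_rot: [-3.14, -0.001, 1.747]
force: [-0.1, 0.1, -0.3]
finger_gap: 0.0002
```

Emit:
drive_tool(
  targets=[0,0.1,0,0,0,0,0,0.2,0,0,0,0,0,0.25,0,0,0,0,0,0.3,0,0,0,0,0,0.35,0,0,0,0,0,0.4,0,0,0,0,0,0.4,0,0,0,0],
)

```text
time: 5.52
position: [0.5274, -0.2237, 0.0249]
tool_rot: [3.141, 0.0, 1.747]
force: [0.8, 0.6, -0.5]
finger_gap: 0.0006
```

```bash
python3 - <<'E'
from h import *
np.set_printoptions(precision=4,suppress=True)
o=robot.get_obs();print(o['time'],o['position'],o['force'],o['finger_gap'])
d=snap('side','s2.png')
b=cv2.imread('pics/s2.png')[145:255,290:400]
cv2.imwrite('pics/e2.png',cv2.resize(b,None,fx=5,fy=5,interpolation=cv2.INTER_CUBIC))
E
```

```text
5.525 [ 0.5274 -0.2237  0.0249] [ 0.8137  0.5835 -0.4771] 0.0006195614509468775
```

View pics/e2.png

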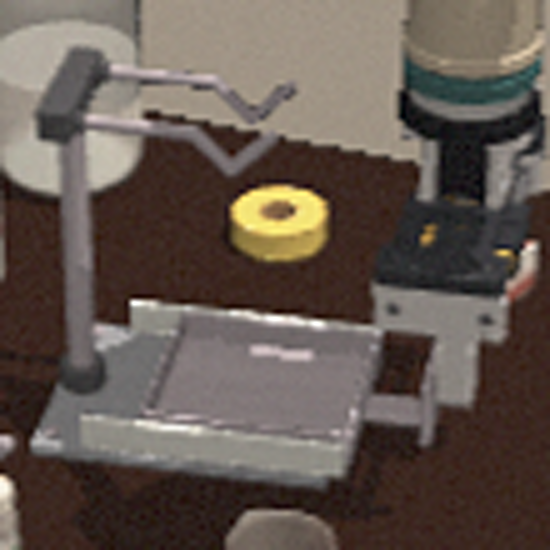

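Emit:
drive_tool(
  targets=[0,0.015,0,0,0,0,0,0.03,0,0,0,0,0,0.045,0,0,0,0,0,0.045,0,0,0,0],
)

```text
time: 6.08
position: [0.5332, -0.2225, 0.0248]
tool_rot: [-3.141, -0.0, 1.747]
force: [-1.4, 0.6, -0.2]
finger_gap: 0.0005
```

Emit:
drive_tool(
  targets=[0,0.01,0,0,0,0,0,0.02,0,0,0,0,0,0.02,0,0,0,0],
)

```text
time: 6.45
position: [0.5362, -0.222, 0.0249]
tool_rot: [3.142, -0.0, 1.747]
force: [-1.3, 0.9, -0.6]
finger_gap: 0.0007
```

Emit:
drive_tool(
  targets=[0,0.01,0,0,0,0,0,0.02,0,0,0,0,0,0.02,0,0,0,0],
)

```text
time: 6.82
position: [0.5391, -0.2215, 0.025]
tool_rot: [-3.141, -0.0, 1.747]
force: [-1.5, 0.6, -1.0]
finger_gap: 0.0006
```

Emit:
drive_tool(
  targets=[0,0.01,0,0,0,0,0,0.02,0,0,0,0,0,0.02,0,0,0,0],
)

```text
time: 7.2
position: [0.539, -0.2214, 0.0249]
tool_rot: [-3.136, -0.001, 1.748]
force: [-7.7, -2.5, 3.6]
finger_gap: 0.0002
```

```bash
python3 - <<'E'
from h import *
o=robot.get_obs();R0=Ro.from_euler('xyz',o['tool_rot']);p=o['position']
print(p,o['tool_rot'])
R0=down(1.7463);p=np.array([.541,-.2213,.025])
for q,y in [((.48,-.232,.025),1.7463),((.47,-.225,.172),1.7463),((.46,-.16,.32),1.3),((.52,-.05,.36),.85),((.60,.06,.36),.35),((.645,.15,.35),.08)]:
    R1=down(y);print(step(p,R0,q,R1));p=q;R0=R1
E
```

```text
[ 0.53902258 -0.22143371  0.02493644] [-3.13569936e+00 -5.66734391e-04  1.74832358e+00]
[ 0.0008 -0.4129 -0.      0.      0.      0.    ]
[ 0.0576 -0.0575 -0.98    0.      0.      0.    ]
[ 0.4383  0.01   -0.9867  0.     -0.      0.2232]
[ 0.8136  0.1893 -0.2667 -0.     -0.      0.225 ]
[ 0.9029 -0.0833 -0.      0.     -0.      0.25  ]
[ 0.4876 -0.4608  0.0667  0.     -0.      0.135 ]
```

Emit:
drive_tool(
  targets=[0,-0.2,0,0,0,0,0,-0.413,0,0,0,0,0,-0.413,0,0,0,0],
)

```text
time: 7.58
position: [0.4805, -0.2323, 0.0254]
tool_rot: [3.14, 0.001, 1.745]
force: [0.1, -0.4, 0.4]
finger_gap: 0.0006
```

Emit:
drive_tool(
  targets=[0.058,-0.058,-0.4,0,0,0,0.058,-0.058,-0.8,0,0,0,0.058,-0.058,-0.98,0,0,0],
)

```text
time: 7.95
position: [0.4748, -0.2262, 0.1766]
tool_rot: [3.134, 0.006, 1.747]
force: [-0.2, 0.5, -0.0]
finger_gap: 0.0003
```

Emit:
drive_tool(
  targets=[0.438,0.01,-0.987,0,0,0.223,0.438,0.01,-0.987,0,0,0.223,0.438,0.01,-0.987,0,0,0.223,0.438,0.01,-0.987,0,0,0.223],
  hand=1,
)

```text
time: 8.45
position: [0.4639, -0.1598, 0.3238]
tool_rot: [3.132, 0.001, 1.304]
force: [0.2, -0.9, -1.0]
finger_gap: 0.0371
```

Emit:
drive_tool(
  targets=[0.814,0.189,-0.267,0,0,0.225,0.814,0.189,-0.267,0,0,0.225,0.814,0.189,-0.267,0,0,0.225],
)

```text
time: 8.82
position: [0.5231, -0.0478, 0.3592]
tool_rot: [-3.141, -0.001, 0.85]
force: [-0.2, -1.1, 1.3]
finger_gap: 0.0673
```

Emit:
drive_tool(
  targets=[0.903,-0.083,0,0,0,0.25,0.903,-0.083,0,0,0,0.25,0.903,-0.083,0,0,0,0.25,0.903,-0.083,0,0,0,0.25],
)

```text
time: 9.32
position: [0.6019, 0.0612, 0.3574]
tool_rot: [-3.141, 0.003, 0.355]
force: [0.1, -0.6, 0.2]
finger_gap: 0.0943
```

Emit:
drive_tool(
  targets=[0.488,-0.461,0.067,0,0,0.135,0.488,-0.461,0.067,0,0,0.135,0.488,-0.461,0.067,0,0,0.135,0.488,-0.461,0.067,0,0,0.135],
)

```text
time: 9.82
position: [0.6454, 0.1488, 0.3496]
tool_rot: [3.14, 0.001, 0.082]
force: [-0.1, -0.4, 0.3]
finger_gap: 0.0939
```

```bash
python3 - <<'E'
from h import *
import pickle
np.set_printoptions(precision=4,suppress=True)
d=snap('wrist','w2.png');pickle.dump(d,open('w2.pkl','wb'))
snap('scene','sc2.png');snap('side','sd2.png')
for q,z in [('carrier_tab',.227),('carrier_bar',.19),('carrier',.075)]:
    for r in spotter.pinpoint(q,'wrist'): print(q,r['conf'],r['pixel'],atz(d,r['pixel'],z))
for q in ['tray_plate','drip_tray']:
  for n in ['scene','side']: print(q,n,spotter.pinpoint(q,n))
o=robot.get_obs();print(o['time'],o['qpos'],o['position'],o['tool_rot'],o['force'],ray(d,(320,240)))
a=cv2.imread('pics/sc2.png')[120:240,275:400];b=cv2.imread('pics/sd2.png')[145:255,290:400]
cv2.imwrite('pics/f1.png',np.hstack([cv2.resize(a,(400,384),interpolation=cv2.INTER_CUBIC),cv2.resize(b,(384,384),interpolation=cv2.INTER_CUBIC)]))
a=cv2.imread('pics/scene0.png')[195:345,185:305];b=cv2.imread('pics/side0.png')[200:330,220:330]
cv2.imwrite('pics/g1.png',cv2.resize(a,None,fx=4,fy=4,interpolation=cv2.INTER_CUBIC))
cv2.imwrite('pics/g2.png',cv2.resize(b,None,fx=4.5,fy=4.5,interpolation=cv2.INTER_CUBIC))
E
```

```text
carrier_tab 0.65 [320.7, 231.0] [0.6498 0.1496 0.227 ]
carrier_bar 0.66 [316.4, 223.3] [0.646  0.1474 0.19  ]
carrier 0.73 [319.0, 189.3] [0.6483 0.1661 0.075 ]
carrier 0.62 [318.7, 203.9] [0.6496 0.1461 0.075 ]
tray_plate scene [{'pixel': [371.5, 210.7], 'conf': 0.59}]
tray_plate side [{'pixel': [371.6, 219.3], 'conf': 0.59}]Traceback (most recent call last):
  File "<stdin>", line 9, in <module>
ValueError: it knows: beaker, carrier, carrier_bar, carrier_tab, cuvette, drain_stand, drain_stand_seat, rinse_stand, rinse_stand_seat, tray_plate, vial
```

View pics/w2.png

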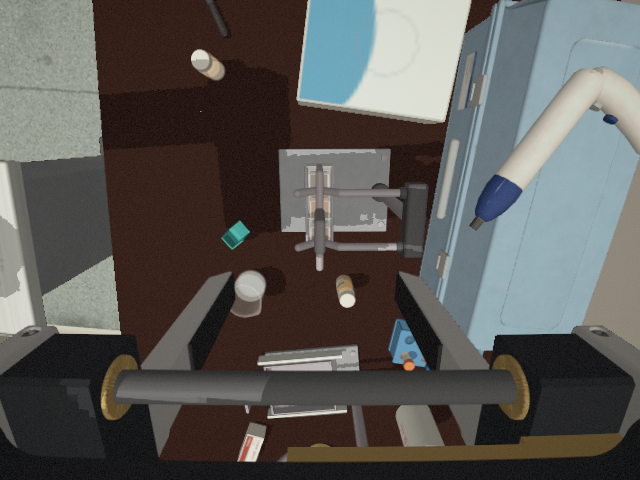

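```bash
python3 - <<'E'
from h import *
a=cv2.imread('pics/w2.png')[140:280,270:440]
cv2.imwrite('pics/h1.png',cv2.resize(a,None,fx=4.5,fy=4.2,interpolation=cv2.INTER_CUBIC))
a=cv2.imread('pics/sc2.png')[120:240,275:400];b=cv2.imread('pics/sd2.png')[145:255,290:400]
cv2.imwrite('pics/f1.png',np.hstack([cv2.resize(a,(400,384),interpolation=cv2.INTER_CUBIC),cv2.resize(b,(384,384),interpolation=cv2.INTER_CUBIC)]))
E
```

```text
(no output)
```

View pics/h1.png

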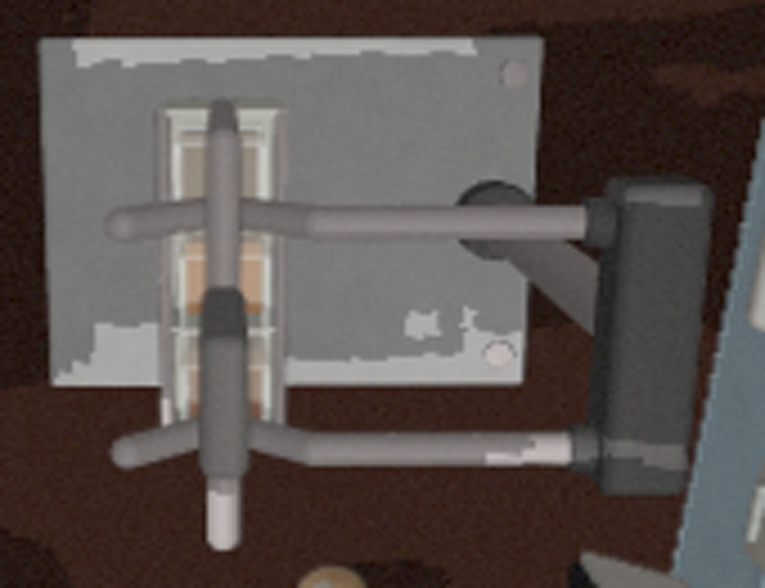

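View pics/f1.png

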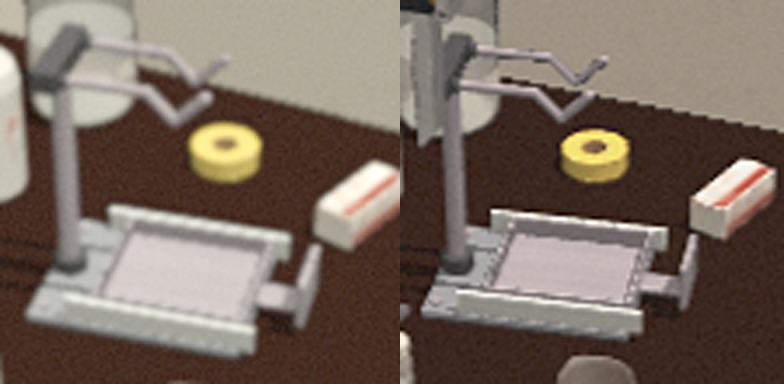

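```bash
python3 - <<'E'
from h import *
import pickle
np.set_printoptions(precision=4,suppress=True)
d=pickle.load(open('w2.pkl','rb'))
c=lambda x,y:(270+x/4.5,140+y/4.2)
for n,p,z in [('bar+',(222,102),.194),('bar-',(223,547),.190),('bar mid+',(222,200),.194),('bar mid-',(223,510),.194),('tabTopL+',(203,336),.246),('tabtopR+',(244,336),.246),('tabTopL-',(203,474),.246),('tabtopR-',(243,474),.246),
 ('hook+',(222,222),.1787),('hook-',(222,445),.1787),('tip+',(108,222),.203),('tip-',(114,455),.203),('beam',(655,335),.209),('bp1',(38,38),.008),('bp2',(545,38),.008),('bp3',(50,384),.008),('bp4',(524,384),.008)]:
    print(n,atz(d,c(*p),z))
# plate after push, from scene/side
D=pickle.load(open('D0.pkl','rb'))
print(atz(D['scene'],(371.5,210.7),.03),atz(D['side'],(371.6,219.3),.03))
E
```

```text
bar+ [0.6439 0.2078 0.194 ]
bar- [0.6538 0.0955 0.19  ]
bar mid+ [0.6458 0.1851 0.194 ]
bar mid- [0.6527 0.1071 0.194 ]
tabTopL+ [0.6434 0.1642 0.246 ]
tabtopR+ [0.6512 0.1649 0.246 ]
tabTopL- [0.6458 0.1343 0.246 ]
tabtopR- [0.6537 0.135  0.246 ]
hook+ [0.6466 0.1775 0.1787]
hook- [0.6516 0.1194 0.1787]
tip+ [0.6215 0.1793 0.203 ]
tip- [0.6265 0.1227 0.203 ]
beam [0.742  0.1637 0.209 ]
bp1 [0.5839 0.2119 0.008 ]
bp2 [0.7529 0.2259 0.008 ]
bp3 [0.5948 0.0838 0.008 ]
bp4 [0.7639 0.0977 0.008 ]
[ 0.5458 -0.2167  0.03  ] [ 0.5583 -0.2356  0.03  ]
```

```bash
python3 - <<'E'
from h import *
import pickle
np.set_printoptions(precision=4,suppress=True)
d=pickle.load(open('w2.pkl','rb'));D=pickle.load(open('D0.pkl','rb'))
print(tri([ray(d,(475,225)),ray(D['scene'],(173,214)),ray(D['side'],(214,230))]))
print(tri([ray(d,(595,70)),ray(D['scene'],(72,217)),ray(D['side'],(130,238))]))
o=robot.get_obs();p=o['position'];R0=Ro.from_euler('xyz',o['tool_rot']);print(p,o['tool_rot'])
R1=down(.085);A=[.6488,.1496,.26];B=[.6488,.1496,.213]
print(step(p,R0,A,R1),step(A,R1,B,R1))
E
```

```text
(array([0.8114, 0.1583, 0.1904]), [np.float64(0.0010495482886677123), np.float64(0.004275170591559169), np.float64(0.0033806166486898383)])
(array([0.8866, 0.3106, 0.2482]), [np.float64(0.028706874890908004), np.float64(0.018782620551879434), np.float64(0.023741600530271183)])
[0.6456 0.1498 0.3504] [ 3.1415 -0.0006  0.0805]
[ 0.021   0.0028  0.6029  0.0001 -0.0003 -0.0022] [ 0.     -0.      0.3133  0.      0.      0.    ]
```

Clear of the lamp. Descend over the tab (the only grey upright tab, wrist px (320,215); the turquoise cuvette look-alike at (235,235) is left alone) and look once more in the open jaws.

Emit:
drive_tool(
  targets=[0.021,0.003,0.3,0,0,-0.002,0.021,0.003,0.6,0,0,-0.002,0.021,0.003,0.6,0,0,-0.002],
)

```text
time: 10.6
position: [0.6463, 0.1497, 0.2562]
tool_rot: [3.141, 0.009, 0.085]
force: [-1.0, -0.2, 0.1]
finger_gap: 0.0936
```

```bash
python3 - <<'E'
from h import *
import pickle
np.set_printoptions(precision=4,suppress=True)
d=snap('wrist','w3.png');pickle.dump(d,open('w3.pkl','wb'))
for r in spotter.pinpoint('carrier_tab','wrist'): print(r['conf'],r['pixel'],atz(d,r['pixel'],.227))
o=robot.get_obs();print(o['time'],o['position'],o['tool_rot'])
E
```

```text
0.75 [321.9, 270.8] [0.65   0.1488 0.227 ]
0.56 [304.2, 417.4] [0.6475 0.0256 0.227 ]
10.7 [0.6495 0.1502 0.2613] [ 3.1416 -0.0015  0.0851]
```

View pics/w3.png

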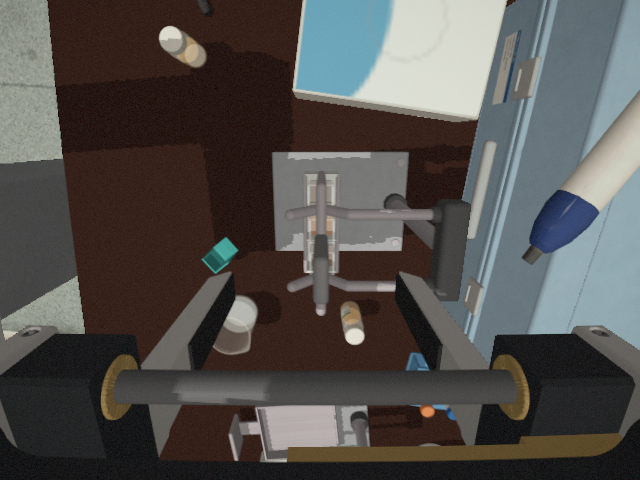

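Emit:
drive_tool(
  targets=[0,0,0.16,0,0,0,0,0,0.313,0,0,0,0,0,0.313,0,0,0,0,0,0.313,0,0,0],
)

```text
time: 11.2
position: [0.6503, 0.1504, 0.2157]
tool_rot: [-3.142, -0.004, 0.085]
force: [-0.2, 0.9, 0.4]
finger_gap: 0.0943
```

Emit:
drive_tool(
  targets=[0,0,0,0,0,0,0,0,0,0,0,0,0,0,0,0,0,0,0,0,0,0,0,0,0,0,0,0,0,0,0,0,0,0,0,0,0,0,0,0,0,0,0,0,0,0,0,0,0,0,0,0,0,0],
  hand=-1,
  force=30,
)

```text
time: 12.32
position: [0.6496, 0.1502, 0.2132]
tool_rot: [3.141, -0.002, 0.085]
force: [-0.4, -0.4, -0.2]
finger_gap: 0.0095
```

```bash
python3 - <<'E'
from h import *
np.set_printoptions(precision=4,suppress=True)
o=robot.get_obs();print(o['time'],o['position'],o['tool_rot'],o['force'],o['finger_gap'])
d=snap('wrist','w4.png')
E
```

```text
12.325 [0.6496 0.1502 0.2132] [ 3.1415 -0.0018  0.085 ] [-0.4495 -0.3751 -0.1834] 0.0094669091219397
```

View pics/w4.png

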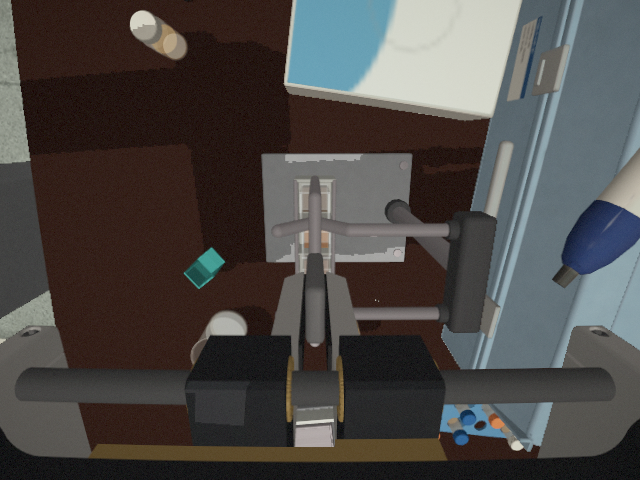

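Emit:
drive_tool(
  targets=[0,0,-0.015,0,0,0,0,0,-0.04,0,0,0,0,0,-0.08,0,0,0,0,0,-0.12,0,0,0,0,0,-0.155,0,0,0,0,0,-0.18,0,0,0,0,0,-0.187,0,0,0,0,0,-0.187,0,0,0,0,0,-0.187,0,0,0],
)

```text
time: 13.5
position: [0.6487, 0.1501, 0.2409]
tool_rot: [3.141, 0.001, 0.085]
force: [-0.7, -0.1, -4.3]
finger_gap: 0.0099
```

```bash
python3 - <<'E'
from h import *
np.set_printoptions(precision=4,suppress=True)
o=robot.get_obs();print(o['time'],o['position'],o['tool_rot'],o['force'],o['finger_gap'])
d=snap('scene','sc5.png');e=snap('side','sd5.png')
a=cv2.imread('pics/sc5.png')[190:340,190:310];b=cv2.imread('pics/sd5.png')[200:330,230:334]
cv2.imwrite('pics/i1.png',np.hstack([cv2.resize(a,(400,500),interpolation=cv2.INTER_CUBIC),cv2.resize(b,(400,500),interpolation=cv2.INTER_CUBIC)]))
E
```

```text
13.5 [0.6487 0.1501 0.2409] [3.1415 0.0005 0.085 ] [-0.7236 -0.0936 -4.2719] 0.009935814756298544
```

View pics/i1.png

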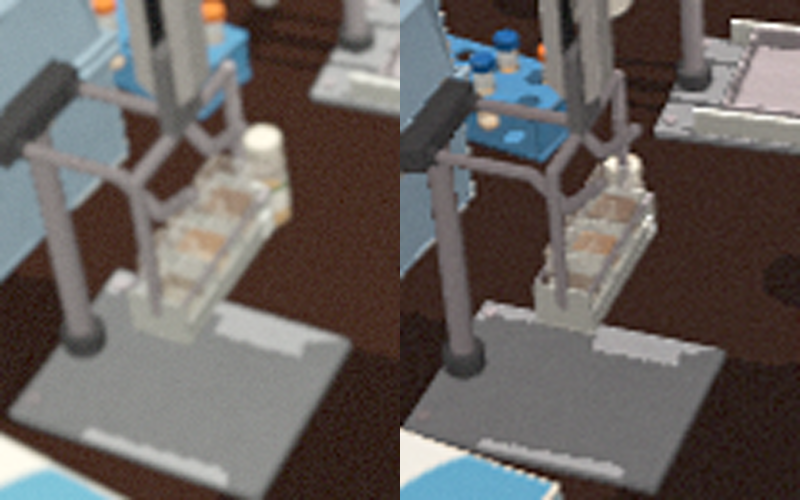

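Emit:
drive_tool(
  targets=[-0.015,0,0,0,0,0,-0.05,0,0,0,0,0,-0.1,0,0,0,0,0,-0.16,0,0,0,0,0,-0.22,0,0,0,0,0,-0.28,0,0,0,0,0,-0.34,0,0,0,0,0,-0.4,0,0,0,0,0,-0.46,0,0,0,0,0,-0.52,0,-0.015,0,0,0,-0.56,0,-0.05,0,0,0,-0.58,0,-0.1,0,0,0,-0.59,0,-0.16,0,0,0,-0.6,0,-0.21,0,0,0,-0.6,0,-0.24,0,0,0,-0.6,0,-0.25,0,0,0,-0.6,0,-0.25,0,0,0],
)

```text
time: 15.72
position: [0.5592, 0.1425, 0.2784]
tool_rot: [3.141, 0.0, 0.085]
force: [0.9, -0.1, -4.3]
finger_gap: 0.0099
```

```bash
python3 - <<'E'
from h import *
import pickle
np.set_printoptions(precision=4,suppress=True)
o=robot.get_obs();print(o['time'],o['position'],o['tool_rot'],o['force'],o['finger_gap'])
p=o['position'];R0=Ro.from_euler('xyz',o['tool_rot'])
a=.1755;s=np.array([.6446,-.203]);ux=np.array([np.cos(a),np.sin(a)])
R1=down(.13);A=np.r_[.535,-.02,.279];print(step(p,R0,A,R1))
R2=down(a);B=np.r_[s-.10*ux,.279];print(B,step(A,R1,B,R2))
d=snap('wrist','w5.png');pickle.dump(d,open('w5.pkl','wb'));d=snap('scene','sc6.png')
E
```

```text
15.725 [0.5592 0.1425 0.2784] [3.1415 0.0003 0.085 ] [ 0.8582 -0.0771 -4.3347] 0.009944843794019626
[-0.2526  1.0658 -0.0035  0.0001  0.0002 -0.0225]
[ 0.5461 -0.2205  0.279 ] [-0.0996  1.3347  0.      0.      0.     -0.0228]
```

View pics/sc6.png

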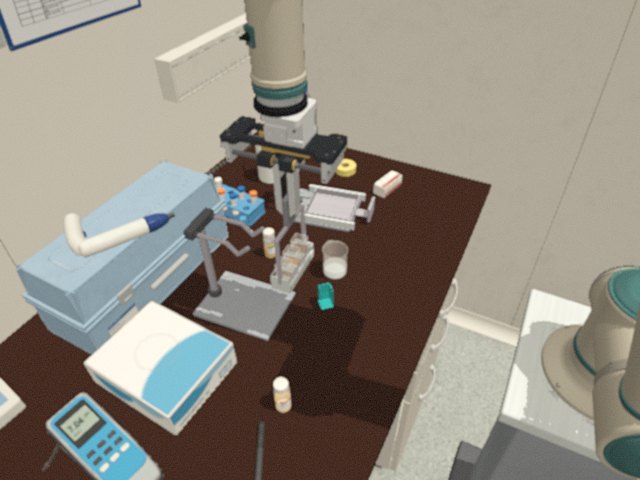

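View pics/w5.png

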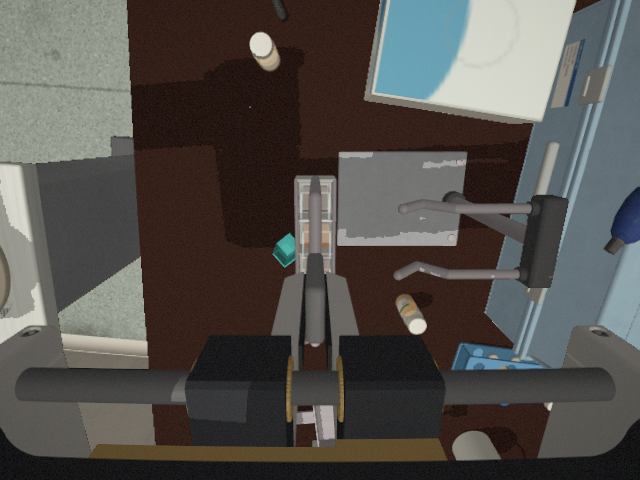

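```bash
python3 - <<'E'
from h import *
p=[.5592,.1425,.2785];y=.085
for q,z in [((.553,.02,.2785),.115),((.548,-.10,.2785),.145),((.5461,-.2205,.2785),.1755)]:
    print(step(p,down(y),q,down(z)));p=q;y=z
E
```

```text
[-0.1105  0.8102  0.      0.      0.     -0.015 ]
[-0.1249  0.7909  0.     -0.      0.     -0.015 ]
[-0.1286  0.7931  0.      0.      0.     -0.0152]
```

Emit:
drive_tool(
  targets=[-0.003,0.02,0,0,0,0,-0.01,0.07,0,0,0,-0.001,-0.02,0.15,0,0,0,-0.003,-0.034,0.25,0,0,0,-0.005,-0.048,0.35,0,0,0,-0.007,-0.061,0.45,0,0,0,-0.008,-0.075,0.55,0,0,0,-0.01,-0.089,0.65,0,0,0,-0.1,0.73,0,0,0,-0.014,-0.108,0.79,0,0,0,-0.015,-0.11,0.81,0,0,0,-0.015],
)

```text
invalid input at $.targets: expected a multiple of 6 numbers
```

Emit:
drive_tool(
  targets=[-0.003,0.02,0,0,0,0,-0.011,0.07,0,0,0,-0.001,-0.024,0.15,0,0,0,-0.003,-0.04,0.25,0,0,0,-0.056,0.35,0,0,0,-0.007,-0.07,0.45,0,0,0,-0.008,-0.087,0.55,0,0,0,-0.01,-0.103,0.65,0,0,0,-0.115,0.72,0,0,0,-0.014,-0.123,0.77,0,0,0,-0.015,-0.125,0.79,0,0,0,-0.015],
)

```text
invalid input at $.targets: expected a multiple of 6 numbers
```

Emit:
drive_tool(
  targets=[-0.003,0.02,0,0,0,0,-0.01,0.07,0,0,0,-0.001,-0.02,0.15,0,0,0,-0.003,-0.034,0.25,0,0,0,-0.005,-0.048,0.35,0,0,0,-0.007,-0.061,0.45,0,0,0,-0.008,-0.075,0.55,0,0,0,-0.01,-0.089,0.65,0,0,0,-0.012,-0.1,0.73,0,0,0,-0.014,-0.108,0.79,0,0,0,-0.015,-0.11,0.81,0,0,0,-0.015],
)

```text
time: 17.2
position: [0.5531, 0.0195, 0.2786]
tool_rot: [-3.142, -0.0, 0.114]
force: [0.9, -0.4, -3.5]
finger_gap: 0.0097
```

Emit:
drive_tool(
  targets=[-0.003,0.02,0,0,0,0,-0.011,0.07,0,0,0,-0.001,-0.024,0.15,0,0,0,-0.003,-0.04,0.25,0,0,0,-0.005,-0.056,0.35,0,0,0,-0.007,-0.07,0.45,0,0,0,-0.008,-0.087,0.55,0,0,0,-0.01,-0.103,0.65,0,0,0,-0.012,-0.115,0.72,0,0,0,-0.014,-0.123,0.77,0,0,0,-0.015,-0.125,0.79,0,0,0,-0.015],
)

```text
time: 18.58
position: [0.548, -0.1001, 0.2786]
tool_rot: [-3.141, -0.0, 0.145]
force: [0.2, 0.8, -3.8]
finger_gap: 0.0096
```

Emit:
drive_tool(
  targets=[-0.003,0.02,0,0,0,0,-0.011,0.07,0,0,0,-0.001,-0.024,0.15,0,0,0,-0.003,-0.04,0.25,0,0,0,-0.005,-0.056,0.35,0,0,0,-0.007,-0.07,0.45,0,0,0,-0.008,-0.087,0.55,0,0,0,-0.01,-0.103,0.65,0,0,0,-0.012,-0.115,0.72,0,0,0,-0.014,-0.123,0.77,0,0,0,-0.015,-0.128,0.79,0,0,0,-0.015,-0.128,0.79,0,0,0,-0.015,-0.128,0.79,0,0,0,-0.015],
)

```text
time: 20.2
position: [0.5461, -0.2194, 0.2787]
tool_rot: [-3.141, -0.0, 0.175]
force: [0.2, -0.1, -4.0]
finger_gap: 0.0093
```

```bash
python3 - <<'E'
from h import *
import pickle
np.set_printoptions(precision=4,suppress=True)
o=robot.get_obs();print(o['time'],o['position'],o['tool_rot'],o['force'],o['finger_gap'])
d=snap('wrist','w6.png');pickle.dump(d,open('w6.pkl','wb'));snap('scene','sc7.png');snap('side','sd7.png')
for q in ['drain_stand_seat','carrier_bar']: print(q,spotter.pinpoint(q,'wrist'))
a=cv2.imread('pics/w6.png')[140:300,280:480]
cv2.imwrite('pics/j1.png',cv2.resize(a,None,fx=4,fy=3.75,interpolation=cv2.INTER_CUBIC))
a=cv2.imread('pics/sc7.png')[110:260,270:400];b=cv2.imread('pics/sd7.png')[130:280,280:410]
cv2.imwrite('pics/j2.png',np.hstack([cv2.resize(a,(400,460),interpolation=cv2.INTER_CUBIC),cv2.resize(b,(400,460),interpolation=cv2.INTER_CUBIC)]))
E
```

```text
20.2 [ 0.5461 -0.2194  0.2787] [-3.1414 -0.0001  0.1755] [ 0.2076 -0.1471 -3.975 ] 0.009321179438032236
drain_stand_seat [{'pixel': [437.0, 243.2], 'conf': 0.63}]
carrier_bar [{'pixel': [312.6, 274.8], 'conf': 0.78}]
```

View pics/j1.png

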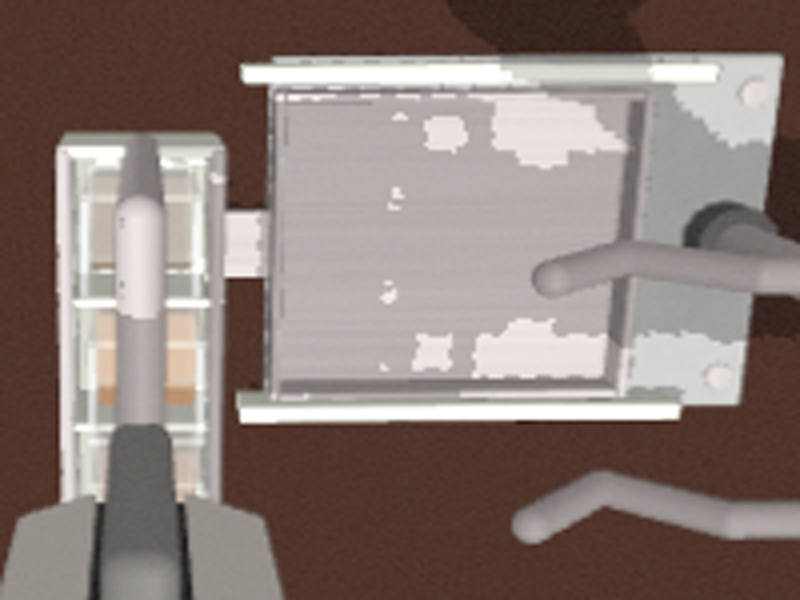

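View pics/j2.png

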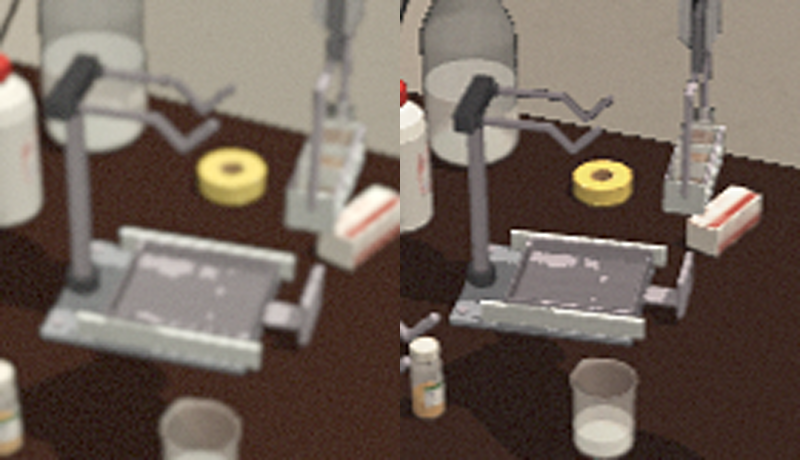

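```bash
python3 - <<'E'
from h import *
import pickle
np.set_printoptions(precision=4,suppress=True)
d=pickle.load(open('w6.pkl','rb'));c=lambda x,y:(280+x/4,140+y/3.75)
s=np.array([.6446,-.203,0]);R=lambda v,a=.1755:np.array([[np.cos(a),np.sin(a),0],[-np.sin(a),np.cos(a),0],[0,0,1]])@v
for n,p,z in [('tip+',(535,280),.203),('tip-',(513,528),.203),('V+',(628,256),.1787),('V-',(602,490),.1787),('bp',(783,57),.008),('bp-',(742,404),.008),('rail',(240,73),.02),('rail-',(238,410),.02),('bar',(141,205),.2595),('bar2',(141,400),.2595),('tabtop',(142,430),.3115),('seat',None,.19),('cbar',None,.2555)]:
    px=c(*p) if p else ((437,243.2) if n=='seat' else (312.6,274.8))
    w=atz(d,px,z);print(n,w,R(w-s))
d2=pickle.load(open('w2.pkl','rb'));c2=lambda x,y:(270+x/4.5,140+y/4.2);s2=np.array([.649,.1485,0])
for n,p,z in [('tip+',(106,222),.203),('tip-',(112,455),.203),('V+',(222,220),.1787),('V-',(222,445),.1787),('bp2',(545,38),.008),('bp4',(524,384),.008)]: print(n,R(atz(d2,c2(*p),z)-s2,.085))
E
```

```text
tip+ [ 0.6162 -0.1799  0.203 ] [-0.0239  0.0277  0.203 ]
tip- [ 0.6261 -0.2346  0.203 ] [-0.0238 -0.0279  0.203 ]
V+ [ 0.6425 -0.175   0.1787] [0.0028 0.0279 0.1787]
V- [ 0.6524 -0.2309  0.1787] [ 0.0028 -0.0289  0.1787]
bp [ 0.7423 -0.1203  0.008 ] [0.1107 0.0644 0.008 ]
bp- [ 0.7669 -0.2458  0.008 ] [ 0.1129 -0.0635  0.008 ]
rail [ 0.5667 -0.157   0.02  ] [-0.0687  0.0589  0.02  ]
rail- [ 0.5895 -0.2754  0.02  ] [-0.0669 -0.0617  0.02  ]
bar [ 0.5367 -0.169   0.2595] [-0.1003  0.0523  0.2595]
bar2 [ 0.5423 -0.2008  0.2595] [-0.1003  0.02    0.2595]
tabtop [ 0.5401 -0.1879  0.3115] [-0.1003  0.0331  0.3115]
seat [ 0.6462 -0.2023  0.19  ] [0.0017 0.0004 0.19  ]
cbar [ 0.5442 -0.2212  0.2555] [-0.1021 -0.0004  0.2555]
tip+ [-0.0252  0.033   0.203 ]
tip- [-0.0251 -0.0238  0.203 ]
V+ [0.0001 0.0296 0.1787]
V- [ 0.0001 -0.0292  0.1787]
bp2 [0.11   0.0683 0.008 ]
bp4 [ 0.1102 -0.0604  0.008 ]
```

Emit:
drive_tool(
  targets=[0,0,0.015,0,0,0,0,0,0.05,0,0,0,0,0,0.1,0,0,0,0,0,0.15,0,0,0,0,0,0.2,0,0,0,0,0,0.235,0,0,0,0,0,0.25,0,0,0,0,0,0.25,0,0,0,0.015,0,0.25,0,0,0,0.05,0,0.25,0,0,0,0.1,0,0.25,0,0,0,0.16,0,0.25,0,0,0,0.21,0,0.25,0,0,0,0.24,0,0.25,0,0,0,0.25,0,0.25,0,0,0,0.25,0,0.25,0,0,0],
)

```text
time: 22.45
position: [0.583, -0.2133, 0.2411]
tool_rot: [3.142, 0.0, 0.175]
force: [0.7, -0.9, -4.5]
finger_gap: 0.0102
```

```bash
python3 - <<'E'
from h import *
np.set_printoptions(precision=4,suppress=True)
o=robot.get_obs();print(o['time'],o['position'],o['tool_rot'],o['force'],o['finger_gap'])
snap('scene','sc8.png');snap('side','sd8.png')
a=cv2.imread('pics/sc8.png')[100:250,270:400];b=cv2.imread('pics/sd8.png')[120:270,280:410]
cv2.imwrite('pics/k2.png',np.hstack([cv2.resize(a,(400,460),interpolation=cv2.INTER_CUBIC),cv2.resize(b,(400,460),interpolation=cv2.INTER_CUBIC)]))
E
```

```text
22.45 [ 0.583  -0.2133  0.2411] [3.1416 0.0004 0.1751] [ 0.7103 -0.8555 -4.4564] 0.010194206409625366
```

View pics/k2.png

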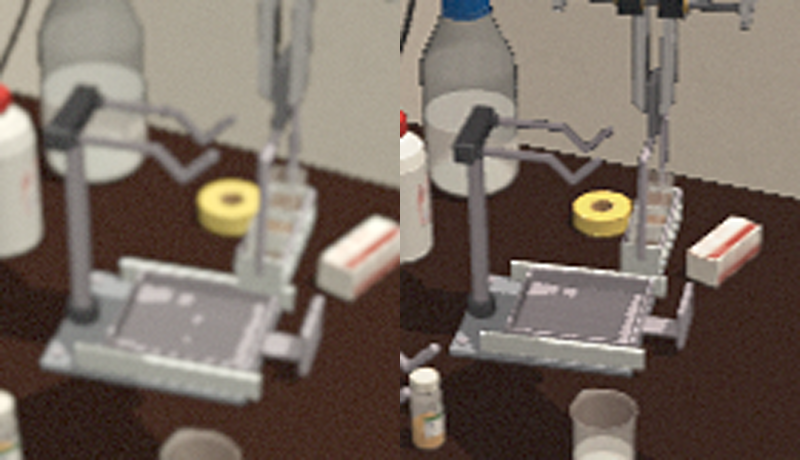

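Emit:
drive_tool(
  targets=[0.015,0,0,0,0,0,0.05,0,0,0,0,0,0.1,0,0,0,0,0,0.15,0,0,0,0,0,0.2,0,0,0,0,0,0.25,0,0,0,0,0,0.3,0,0,0,0,0,0.35,0,0,0,0,0,0.39,0,0,0,0,0,0.415,0,0,0,0,0,0.423,0,0,0,0,0,0.423,0,0,0,0,0,0.423,0,0,0,0,0],
)

```text
time: 24.18
position: [0.6453, -0.2023, 0.2412]
tool_rot: [3.142, 0.0, 0.175]
force: [0.6, -0.2, -3.7]
finger_gap: 0.0099
```

```bash
python3 - <<'E'
from h import *
import pickle
np.set_printoptions(precision=4,suppress=True)
o=robot.get_obs();print(o['time'],o['position'],o['tool_rot'],o['force'],o['finger_gap'])
snap('scene','sc9.png');snap('side','sd9.png');d=snap('wrist','w9.png')
a=cv2.imread('pics/sc9.png')[110:230,280:384];b=cv2.imread('pics/sd9.png')[130:250,290:394]
cv2.imwrite('pics/l2.png',np.hstack([cv2.resize(a,(400,460),interpolation=cv2.INTER_CUBIC),cv2.resize(b,(400,460),interpolation=cv2.INTER_CUBIC)]))
a=cv2.imread('pics/w9.png')[140:300,260:460]
cv2.imwrite('pics/l1.png',cv2.resize(a,None,fx=4,fy=3.75,interpolation=cv2.INTER_CUBIC))
E
```

```text
24.175 [ 0.6453 -0.2023  0.2412] [3.1415 0.0001 0.1749] [ 0.5965 -0.2054 -3.7386] 0.009943404307505873
```

View pics/l2.png

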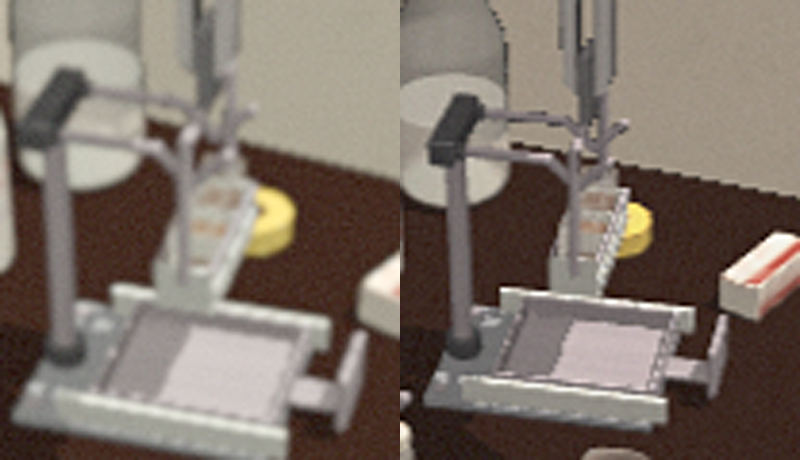

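View pics/l1.png

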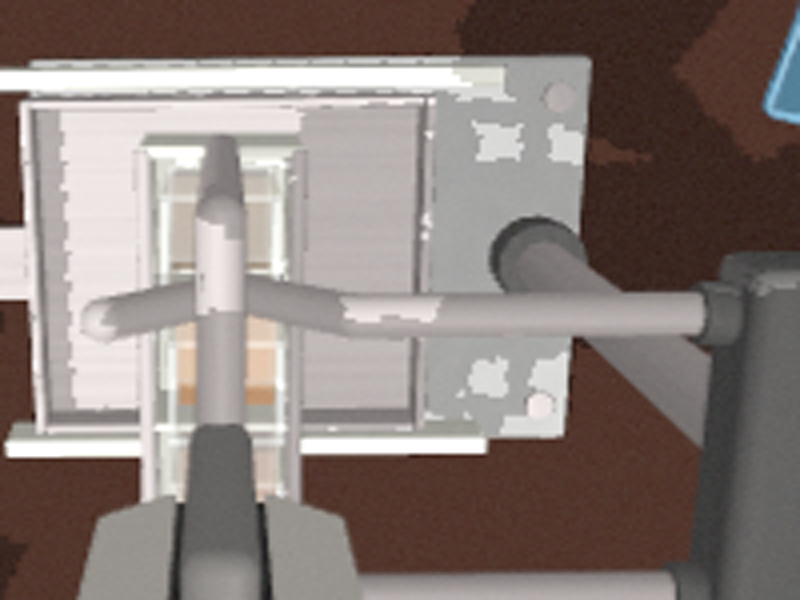

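Emit:
drive_tool(
  targets=[0,0,0.015,0,0,0,0,0,0.04,0,0,0,0,0,0.07,0,0,0,0,0,0.1,0,0,0,0,0,0.12,0,0,0,0,0,0.14,0,0,0,0,0,0.155,0,0,0,0,0,0.165,0,0,0,0,0,0.172,0,0,0,0,0,0.172,0,0,0],
)

```text
time: 25.58
position: [0.6459, -0.2023, 0.2156]
tool_rot: [3.141, -0.001, 0.175]
force: [-0.1, -0.2, -3.5]
finger_gap: 0.0101
```

Emit:
drive_tool(
  targets=[0,0,0.007,0,0,0,0,0,0.014,0,0,0,0,0,0.014,0,0,0,0,0,0.014,0,0,0],
)

```text
time: 26.08
position: [0.6466, -0.2024, 0.2142]
tool_rot: [3.14, -0.003, 0.175]
force: [2.0, 1.2, 2.6]
finger_gap: 0.01
```

Emit:
drive_tool(
  targets=[0.006,0,0,0,0,0,0.01,0,0,0,0,0,0.01,0,0,0,0,0],
)

```text
time: 26.45
position: [0.6473, -0.2022, 0.2135]
tool_rot: [3.141, -0.001, 0.175]
force: [2.2, -0.3, 2.9]
finger_gap: 0.0096
```

```bash
python3 - <<'E'
from h import *
np.set_printoptions(precision=4,suppress=True)
o=robot.get_obs();print(o['time'],o['position'],o['tool_rot'],o['force'],o['ft_torque'],o['finger_gap'])
snap('scene','sc10.png');snap('side','sd10.png');d=snap('wrist','w10.png')
a=cv2.imread('pics/sc10.png')[110:230,280:384];b=cv2.imread('pics/sd10.png')[130:250,290:394]
cv2.imwrite('pics/m2.png',np.hstack([cv2.resize(a,(400,460),interpolation=cv2.INTER_CUBIC),cv2.resize(b,(400,460),interpolation=cv2.INTER_CUBIC)]))
E
```

```text
26.45 [ 0.6473 -0.2022  0.2135] [ 3.1409 -0.0007  0.175 ] [ 2.1642 -0.2532  2.9301] [-0.1064 -0.5521  0.0172] 0.009643661642533117
```

View pics/m2.png

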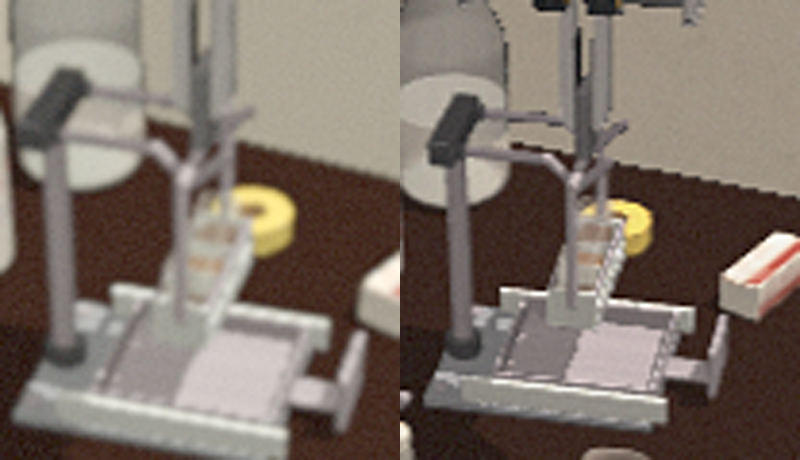

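Emit:
drive_tool(
  targets=[0,0,0,0,0,0,0,0,0,0,0,0,0,0,0,0,0,0,0,0,0,0,0,0],
  hand=-0.98,
  force=3,
)

```text
time: 27.1
position: [0.6472, -0.2021, 0.2132]
tool_rot: [3.141, -0.0, 0.175]
force: [3.4, -0.1, 2.4]
finger_gap: 0.0106
```

Emit:
drive_tool(
  targets=[0,0,0,0,0,0,0,0,0,0,0,0,0,0,0,0,0,0,0,0,0,0,0,0,0,0,0,0,0,0,0,0,0,0,0,0],
  hand=0,
)

```text
time: 27.85
position: [0.647, -0.202, 0.2133]
tool_rot: [3.142, 0.0, 0.175]
force: [-0.6, 0.5, -0.8]
finger_gap: 0.0469
```

```bash
python3 - <<'E'
from h import *
np.set_printoptions(precision=4,suppress=True)
o=robot.get_obs();print(o['time'],o['position'],o['tool_rot'],o['force'],o['finger_gap'])
d=snap('wrist','w11.png')
E
```

```text
27.85 [ 0.647  -0.202   0.2133] [3.1415 0.0001 0.175 ] [-0.5669  0.5397 -0.7958] 0.04687052044830596
```

View pics/w11.png

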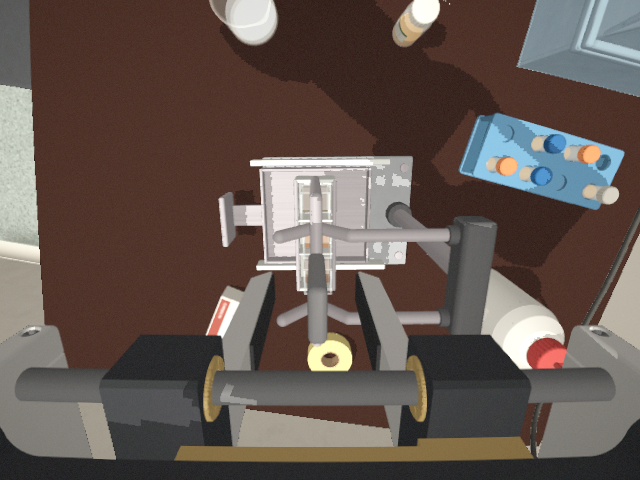

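Released; carrier hangs in both hooks, tab centred at (318,290) between open fingers. Lift straight out.

Emit:
drive_tool(
  targets=[0,0,-0.05,0,0,0,0,0,-0.15,0,0,0,0,0,-0.3,0,0,0,0,0,-0.5,0,0,0,0,0,-0.75,0,0,0,0,0,-0.95,0,0,0,0,0,-1,0,0,0,0,0,-1,0,0,0],
)

```text
time: 28.9
position: [0.647, -0.202, 0.3636]
tool_rot: [3.141, -0.001, 0.175]
force: [-0.5, 0.1, -0.2]
finger_gap: 0.0467
```

Emit:
drive_tool(
  targets=[-0.2,-0.2,0,0,0,0,-0.5,-0.5,0,0,0,0,-0.8,-0.6,0,0,0,0,-0.8,-0.6,0,0,0,0,-0.8,-0.6,0,0,0,0],
)

```text
time: 29.52
position: [0.5134, -0.1344, 0.3625]
tool_rot: [-3.141, 0.0, 0.175]
force: [0.8, -0.2, -0.1]
finger_gap: 0.0471
```

```bash
python3 - <<'E'
from h import *
import pickle
np.set_printoptions(precision=4,suppress=True)
o=robot.get_obs();print(o['time'],o['position'],o['force'])
D={n:snap(n,n+'_f.png') for n in ['scene','side','wrist']}
for n in ['scene','side']:
  for q,z in [('carrier_bar',.19),('carrier',.075),('tray_plate',.03),('beaker_100',0),('vial_a',0)]:
    print(n,q,[(round(r['conf'],2),atz(D[n],r['pixel'],z)) for r in spotter.pinpoint(q,n)][:3])
a=cv2.imread('pics/scene_f.png')[110:230,280:384];b=cv2.imread('pics/side_f.png')[130:250,290:394]
cv2.imwrite('pics/n2.png',np.hstack([cv2.resize(a,(400,460),interpolation=cv2.INTER_CUBIC),cv2.resize(b,(400,460),interpolation=cv2.INTER_CUBIC)]))
E
```

```text
29.525 [ 0.5134 -0.1344  0.3625] [ 0.7673 -0.1681 -0.1184]
scene carrier_bar [(0.66, array([ 0.6403, -0.2007,  0.19  ]))]
scene carrier [(0.83, array([ 0.6535, -0.2173,  0.075 ]))]
scene tray_plate [(0.56, array([ 0.5429, -0.2213,  0.03  ]))]
scene beaker_100 [(0.57, array([ 0.5572, -0.0316, -0.    ]))]
scene vial_a [(0.84, array([ 0.716 , -0.0042,  0.    ])), (0.69, array([0.4837, 0.3126, 0.    ])), (0.24, array([ 0.694, -0.302,  0.   ]))]
side carrier_bar [(0.77, array([ 0.6475, -0.1995,  0.19  ])), (0.72, array([ 0.5901, -0.0376,  0.19  ])), (0.51, array([0.5885, 0.2193, 0.19  ]))]
side carrier [(0.95, array([ 0.6588, -0.2035,  0.075 ]))]
side tray_plate [(0.59, array([ 0.5526, -0.2374,  0.03  ]))]
side beaker_100 [(0.79, array([ 0.5534, -0.0219,  0.    ]))]
side vial_a [(0.59, array([0.4947, 0.3129, 0.    ])), (0.5, array([0.7083, 0.0123, 0.    ]))]
```

View pics/n2.png

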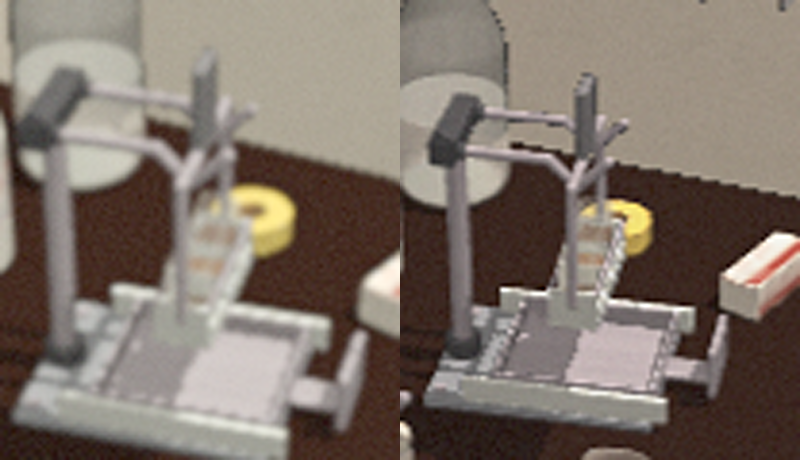

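View pics/scene_f.png

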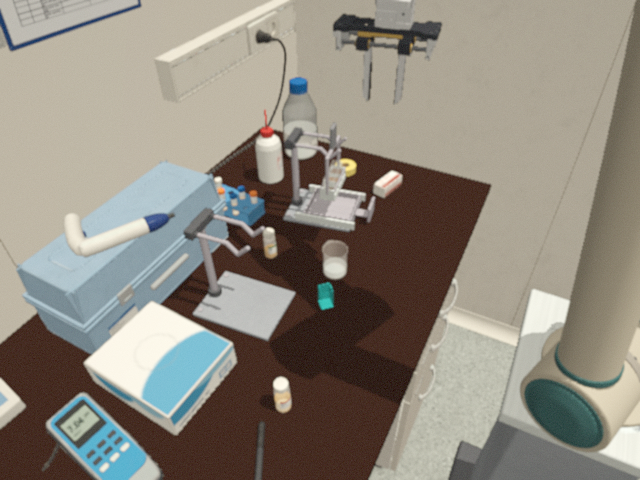

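View pics/wrist_f.png

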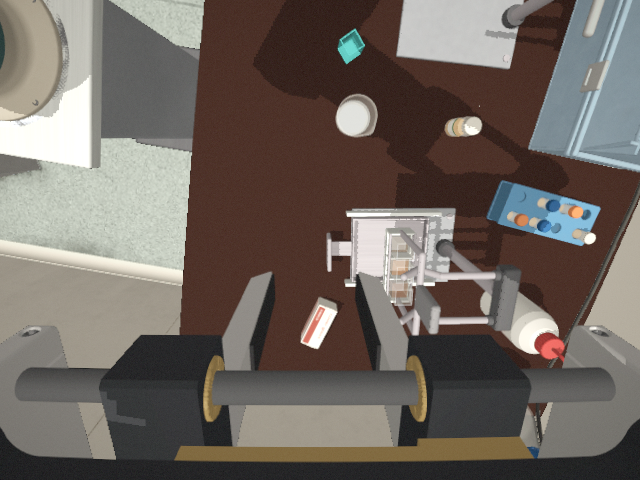

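```bash
python3 - <<'E'
from h import *
a=cv2.imread('pics/scene0.png').astype(int);b=cv2.imread('pics/scene_f.png').astype(int)
for n,(x0,x1,y0,y1) in dict(beaker=(318,352,236,282),vialb=(260,280,225,262),viala=(270,295,372,415)).items(): print(n,np.abs(a-b)[y0:y1,x0:x1].mean())
w=cv2.imread('pics/wrist_f.png')[195:345,315:475]
cv2.imwrite('pics/o1.png',cv2.resize(w,None,fx=4,fy=4,interpolation=cv2.INTER_CUBIC))
E
```

```text
beaker 13.994884910485933
vialb 29.565315315315317
viala 9.631007751937984
```

View pics/o1.png

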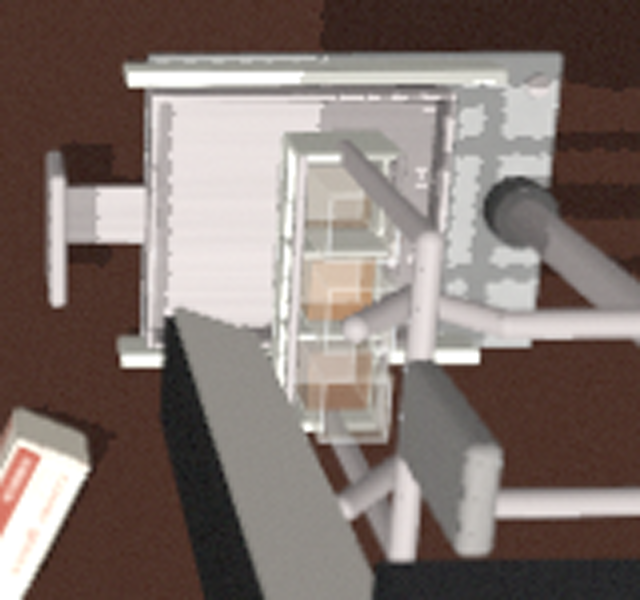

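```bash
python3 - <<'E'
from h import *
print(order.close_job(), robot.get_obs()['time'])
E
```

```text
the job is handed in; nothing more can be done
the job is handed in; nothing more can be done
```

I pushed the drip tray home, then moved the carrier from the rinse stand to the drain stand's hooks, and handed the job in at about 30 s of the 69 s.

- **Tray:** I pushed the pull plate until it stopped moving, with the force rising to about 8 N. In the scene picture the plate ends up within about 2 mm of where home should be. The side camera's network put it about 7 mm further in and 17 mm to one side, which I took as network error.
- **Carrier:** I gripped it by its tab, lifted it over the tips and carried it level. Its underside was about 140 mm above the worktop for most of the way and never below about 100 mm until I hung it. The last pictures show the bar in both hooks and all three cuvettes upright in their cells. The gripper was clear when I handed the job in.
- **Bystanders:** The vials and beaker stand upright at the same pixels by eye. The networks disagreed on the beaker by up to 24 mm. A before-and-after pixel comparison of those patches was also not clean. I put that down to lighting and to the carrier no longer being beside the vial. Nothing in the forces suggested contact with them.

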